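# Lock the hold-down bar over a seated dish

### The arm

A 6-joint arm with a two-finger parallel gripper is mounted at the origin on a cart in front of the work surface, level with it; the furniture and walls round the work are solid. World frame = base frame: x ahead of the robot, y to its left, z up, the work surface at z = 0. Lengths are in m, angles in rad, forces in N, time in s.
With the tool pointing down it reaches from about 0.3 to 0.95 m from the base axis. Payload 3.1 kg.
Tool frame: the origin (TCP) lies at the very end of the fingers, on their centre line; the grasp point (between the pads) lies 19 mm behind it; z points along the fingers, y is the line along which they close (so a half turn about z gives the same grasp; the last joint's range is limited). The gripper opens to 85 mm and grips with 20 to 120 N. Pads are 22 mm wide; open, the fingers measure 114 mm over their backs; the gripper's body (76 mm by 85 mm) begins 54 mm behind the grasp point. The pads swing forward as they close: fully open they stand 13 mm farther back than shut.
Start: joints at [-1.408, 0.308, 1.634, -0, 1.2, -0.07], TCP at [0.144, -0.608, 0.231] pointing down, gripper open.
Joint ranges: [-3.06, 3.06], [-0.79, 1.96], [0.05, 2.63], [-1.19, 4.34], [0.05, 2.64], [-2.94, 2.94]. Speed limits (rad/s): [2.79, 2.79, 3.14, 3.14, 3.14, 3.14].

### API

Orientations are given as [roll, pitch, yaw] about the fixed x, y, z axes, in that order (R = Rz(yaw) Ry(pitch) Rx(roll)).
In Python, from workcell import manip, get_image, get_calibration, finish_job gives the robot as it stands.
- The arm moves only by the tool carry_out, never from a script. Its argument "deltas" is a list that holds one entry, the list of rows, each a list of 7 numbers: the shift along the tool's x, y, z each as a share of 0.25 m, from -1 to 1, then the turn, a rotation vector about the tool's x, y, z each as a share of 45 degrees, from -1 to 1, then the gripper command: -1 is fully open, 1 is shut, values between are in proportion. In form: [[[dx, dy, dz, wx, wy, wz, claw], ...]]. A call has 1 to 8 rows; each row is the pose to reach, as a shift and turn from the pose commanded when the call began, along the tool's axes at that moment; what a row does not reach only later rows make up. A row lasts 1/8 s, in which the tool goes at most 62.5 mm and 10.7 degrees, less where a joint would pass 70% of its speed; a pose out of reach is approached as far as the arm can. A call with a number of a shift or a turn outside -1 to 1 is refused whole. A call with a gripper value outside its range is refused whole. The fingers move at their own pace and stop on an object; "squeeze" is the grip in N (left out, the last holds). Time passes only in rows, so rows that repeat a pose let the fingers close. It gives the time, the measured TCP pose, the force and the opening at its end, in the units of the state.
- manip.state(): the state, without advancing time (a new reading comes with each control period).
- get_image(name): name is "side" or "top" or "wrist"; returns (picture, depth): 384x512x3 uint8, blue, green, red; 384x512 float32, m along the optical axis (not along the pixel's ray), 0 where there is no reading.
- get_calibration(name): a dict with "fx", "fy", "cx", "cy" (pixels), "rvec" (rotation vector, rad) and "tvec" (3), from world to camera coordinates, as OpenCV has them. Camera axes: x right, y down, z forward; pixel columns grow to the right and rows downward; lengths in m; the calibration is good to about 2 mm. A picture is of the moment at which its call begins: read the wrist's pose just before it. get_calibration takes no time and is no camera call; for the wrist camera it gives the pose at the moment of the call.
- finish_job(): hands the job in, once; it reports no verdict.
The state is a dict: "time": time; "joint_positions": joint angles; "dq": joint speeds; "joint_torque": joint torques, N m; "eef_pos": TCP position; "ee_rot": TCP orientation; "contact_force": force on the tool from outside, world axes, zero at the start; "wrist_torque": the same for the moment, N m; "grip_width": finger opening in m.
Only numpy, scipy, OpenCV 4.12 (cv2) and the standard library are available. Lean on these libraries where they do the work, as an engineer would, in place of code of your own. Each camera call takes 0.05 s, during which the arm holds its last target. There are 200 camera calls.

### The job

One of the two round nests of the aluminium plate holds a petri dish, the other only a stray bottle cap. Lift the loose steel bar by its black knob, swing it about its pivot bolt until it lies across the dish, and lower it so that its slot drops over the stud beyond the dish and the bar lies flat on the plate. Leave the dish in its nest and let go of the bar.

Things in the scene. Friction and masses are not known exactly. Their poses are not given: they have to be found in the camera images.
- nest_plate: Fixed aluminium plate, 180 (x) x 260 (y) mm, top face 32 mm above the table; origin mid-footprint at table height. Pivot bolt at (65, 0) mm: 10 mm shank, 24 mm head from 40 to 51 mm above the top face. Round nests, 97 mm wide, 18 deep, at (-3, 53) and (-3, -53); beyond them 8 mm studs, 16 mm tall with tapered tips, at (-57, 95) and (-57, -95): seen from the bolt, 38 degrees either side of -x.
- bar: Loose flat steel bar, 200 x 44 x 6 mm, 0.15 kg, on the pivot bolt by a 16 mm hole; starts flat on the plate, pointing between the nests. It turns freely and can rise 34 mm; it must rise over 16 mm to pass a stud. Origin: pivot hole centre, underside; x to its slot, z up. Round black knob, 22 mm wide, at x = 95 mm, 6 to 42 mm above the underside (full width from 13 to 40).
- bar_slot (a point): Centre of the slot through the bar's free end, at the underside, 155 mm along the bar from the pivot hole. The slot is 36 mm long (along the bar) and 20 mm wide. (Mind the heater with its white tray at the right of the plate: it stands about 165 mm above the table.)
- dish: Round clear petri dish with green grains, 91 mm across, 16 mm high, loose in one of the nests (either), its top 2 mm below the plate's top face; the other nest holds a loose white cap, 32 mm wide, 16 mm high. Origin: centre of the dish's underside.
Mind the look-alikes: they are no part of the job. Of the things shaped like the bar, the steel one is meant.

How it is judged:
At the end, for the whole second after the job is handed in: The bar lies flat (within 3 degrees, slot end less than 5 mm above the plate's top face) and at rest, its slot over the stud on the dish's side (slot centre within 15 mm of the stud across the plate and 23 mm along it), and the dish still lies flat in its nest, less than 20 mm from where it was (((y of bar_slot in the frame of nest_plate between 0.08 and 0.11 m and y of dish in the frame of nest_plate above 0.03 m) or (y of bar_slot in the frame of nest_plate between -0.11 and -0.08 m and y of dish in the frame of nest_plate below -0.03 m)) and x of bar_slot in the frame of nest_plate between -0.08 and -0.034 m and z of bar_slot in the frame of nest_plate below 0.037 m and angle between bar's own z axis and vertical below 0.06 rad and angle between dish's own z axis and vertical below 0.15 rad and distance of dish from where it was at the start of the episode below 0.02 m and linear speed of bar below 0.02 m/s); the robot touches nothing.
It fails at once if the dish is tipped out of its nest (angle between dish's own z axis and vertical above 0.35 rad or distance of dish from where it was at the start of the episode above 0.03 m).
It also fails if it takes over 35 s, if anything falls off the work surface, if the arm or the gripper's body presses on something with over 40 N, if the wrist force passes 120 N, or if a joint passes its speed limit or range.

## Working session

There is one attempt and no reset: what is moved stays moved. The work goes in short steps, Python scripts to look and compute and a tool call to move; the robot and the scene stay as the last step left them, time stands still between calls to the robot, and variables do not carry over. Pictures are saved under pics/ and viewed, on a budget of 10 in all, crops included, one or two more only if the job needs it, and the job is handed in when it is done.

Besides the shell and the picture viewer there is one more tool, called after "Emit:" as name([rows], argument=value, ...), one row to a line, values as JSON. carry_out: Moves the arm, as the interface text tells. Shift numbers are shares of 0.25 m and turn numbers shares of 45 degrees, none past 1 either way. Its arguments: {"type":"object","properties":{"deltas":{"type":"array"},"squeeze":{"type":"number"}},"required":["deltas"]}

```bash
mkdir -p pics
cat > h.py <<'E'
import numpy as np, cv2
from workcell import manip,get_image,get_calibration,finish_job
def cal(n):
    c=get_calibration(n);R=cv2.Rodrigues(np.array(c["rvec"],float))[0];return c,R,np.array(c["tvec"],float).ravel()
def plane(n,u,v,z,C=None):
    c,R,t=C or cal(n);d=R.T@np.array([(u-c["cx"])/c["fx"],(v-c["cy"])/c["fy"],1]);o=-R.T@t
    return o+d*(z-o[2])/d[2]
def proj(n,p,C=None):
    c,R,t=C or cal(n);q=R@np.array(p)+t;return [c["fx"]*q[0]/q[2]+c["cx"],c["fy"]*q[1]/q[2]+c["cy"]]
def cloud(n,dep,C=None):
    c,R,t=C or cal(n);v,u=np.mgrid[:dep.shape[0],:dep.shape[1]]
    P=np.stack([(u-c["cx"])/c["fx"]*dep,(v-c["cy"])/c["fy"]*dep,dep],-1)
    return (P-t)@R
E
python3 - <<'E'
from h import *
a,da=get_image("top");b,db=get_image("side")
cv2.imwrite("pics/top.png",a);cv2.imwrite("pics/side.png",b);np.savez("d0.npz",a=a,da=da,b=b,db=db)
for n in("top","side"):
    c,R,t=cal(n);print(n,-R.T@t,R[2],c["fx"])
print(manip.state())
E
```

```text
top [0.37365118 0.06358811 1.36934239] [ 0.13110587  0.00310264 -0.99136352] 489.84980368416024
side [0.25824195 0.60632361 0.80800824] [ 0.31643142 -0.55692026 -0.76792642] 404.80096076476804
{'time': 0.1, 'joint_positions': array([-1.40771279e+00,  3.08946730e-01,  1.63502147e+00,  1.23770401e-05,
        1.19969959e+00, -6.97246276e-02]), 'dq': array([-4.08923625e-04, -3.01604777e-03, -1.93971602e-03, -1.12114237e-05,
       -2.27646047e-03, -3.06818311e-04]), 'joint_torque': array([-5.93666300e-04, -4.16408443e+01, -2.77644235e+01, -1.04994742e-04,
        4.00786332e-03, -7.72833658e-06]), 'eef_pos': array([ 0.14403811, -0.60742967,  0.23016198]), 'ee_rot': array([-3.13952336e+00, -1.56068007e-04,  2.32803505e-01]), 'contact_force': array([0.4343641 , 0.02010155, 0.67949944]), 'wrist_torque': array([0.04344026, 0.00069147, 0.01719011]), 'grip_width': 0.08553112209220591}
```

View pics/top.png

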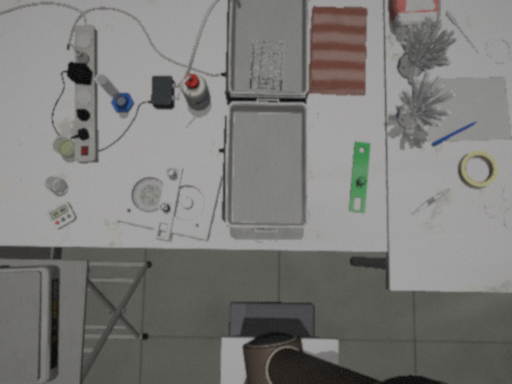

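View pics/side.png

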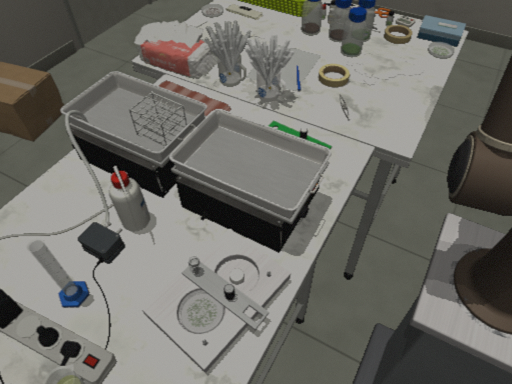

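The top view shows the plate at about (175,205), the dish in its left nest (149,193), the bolt at (172,174), the knob at (166,208) and the slot at (163,232). The heater stands at x≥225. The side view agrees: bolt (195,265), knob (229,292), dish (200,311). Next I'll measure more closely on enlarged crops.

Run:
```python
from h import *
d=np.load("d0.npz")
a=cv2.resize(d["a"][160:250,110:230],None,fx=4,fy=4,interpolation=2)
b=cv2.resize(d["b"][240:370,140:300],None,fx=4,fy=4,interpolation=2)
o=np.zeros((520,800,3),np.uint8)
o[:300,:400]=cv2.resize(d["a"][165:240,115:215],None,fx=4,fy=4,interpolation=2)
o[:520,400:]=cv2.resize(d["b"][240:370,185:285],None,fx=4,fy=4,interpolation=2)
cv2.imwrite("pics/crop.png",o)
A=cloud("top",d["da"]);B=cloud("side",d["db"])
for (u,v) in [(172,174),(166,208),(163,232),(149,193),(175,190),(240,110)]: print("top",u,v,A[v,u].round(4))
for (u,v) in [(195,264),(229,290),(200,311)]: print("side",u,v,B[v,u].round(4))
# knob dark masks
for n,im,(r0,r1,c0,c1),z in (("top",d["a"],(200,218,157,176),.08),("side",d["b"],(280,304,220,240),.08)):
    g=im[r0:r1,c0:c1].max(2);m=g<70;v,u=np.nonzero(m);print(n,m.sum(),u.min()+c0,u.max()+c0,v.min()+r0,v.max()+r0,u.mean()+c0,v.mean()+r0,plane(n,u.mean()+c0,v.mean()+r0,z))
```

```text
top 172 174 [0.5824 0.2967 0.0731]
top 166 208 [0.4938 0.3156 0.0391]
top 163 232 [ 0.4305  0.3306 -0.0103]
top 149 193 [0.5359 0.3668 0.0254]
top 175 190 [0.5438 0.2931 0.0376]
top 240 110 [0.7461 0.1158 0.1262]
side 195 264 [0.5807 0.3061 0.0811]
side 229 290 [0.5033 0.3041 0.0372]
side 200 311 [0.5321 0.369  0.0305]
top 6 167 168 206 210 167.83333333333334 208.33333333333334 [0.48927119 0.30292624 0.08      ]
side 72 224 234 290 299 229.59722222222223 295.02777777777777 [0.48305176 0.32930378 0.08      ]
```

View pics/crop.png

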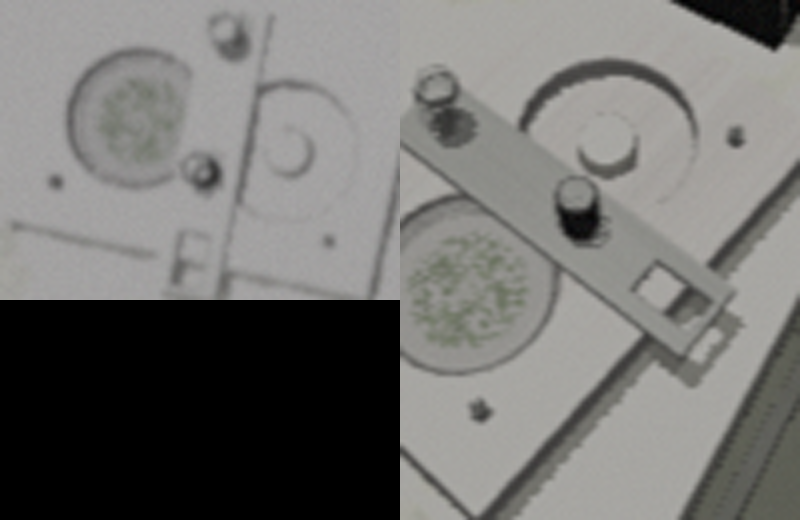

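Run:
```python
from h import *
pts={"bolt":((171.2,172.1),(194,261),.083),"knob":((165.2,206.2),(229,288),.074),"studL":((128.8,210.2),(204.8,340.5),.046),"studR":((196.8,224.9),(268.9,272.2),.046)}
r={}
for k,(t,s,z) in pts.items():
    p,q=plane("top",*t,z),plane("side",*s,z);print(k,p.round(4),q.round(4));r[k]=(p+q)[:2]/2
L={"bolt":(65,0),"studL":(-57,95),"studR":(-57,-95)}
X=np.array([L[k] for k in L])/1000;Y=np.array([r[k] for k in L])
x,y=X-X.mean(0),Y-Y.mean(0);yaw=np.arctan2((x[:,0]*y[:,1]-x[:,1]*y[:,0]).sum(),(x*y).sum())
R=np.array([[np.cos(yaw),-np.sin(yaw)],[np.sin(yaw),np.cos(yaw)]]);t=Y.mean(0)-R@X.mean(0)
print("yaw",np.degrees(yaw),"org",t,"resid",(Y-X@R.T-t).round(4))
k=r["knob"];b=R@[.065,0]+t;print("bolt",b,"knob plate",R.T@(k-t),"knob",k,"dist",np.linalg.norm(k-b))
print("bar ang plate",np.degrees(np.arctan2(*(R.T@(k-b))[::-1])))
an=np.pi-np.radians(38)
print("target knob",b+.095*R@[np.cos(an),np.sin(an)],"stud",R@[-.057,.095]+t)
```

```text
bolt [0.5859 0.2973 0.083 ] [0.5857 0.3021 0.083 ]
knob [0.4954 0.3113 0.074 ] [0.4939 0.3149 0.074 ]
studL [0.4856 0.4148 0.046 ] [0.4856 0.4175 0.046 ]
studR [0.4487 0.2293 0.046 ] [0.4485 0.232  0.046 ]
yaw -11.278646863985534 org [0.52266953 0.31228264] resid [[-0.0006  0.0001]
 [ 0.0002 -0.0004]
 [ 0.0004  0.0003]]
bolt [0.58641423 0.29956989] knob plate [-0.02766148 -0.0047181 ] knob [0.49461949 0.31306571] dist 0.09278152288397706
bar ang plate -177.0851546368349
target knob [0.52443804 0.37156956] stud [0.4853505  0.41659606]
```

```bash
cat >> h.py <<'E'
from scipy.spatial.transform import Rotation as Ro
def delta(pts,s=None,p0=None):
    s=s or manip.state();R=Ro.from_euler("xyz",s["ee_rot"])
    for x,y,z,yaw in pts:
        d=R.inv().apply(np.array([x,y,z])-(s["eef_pos"]))/.25
        w=(R.inv()*Ro.from_euler("xyz",[np.pi,0,yaw])).as_rotvec()/(np.pi/4);print([round(float(v),3) for v in (*d,*w)])
E
python3 - <<'E'
from h import *
s=manip.state()
W=[(.33,-.47,.30,.9),(.5,-.27,.30,1.6),(.57,-.03,.30,2.3),(.50,.20,.30,2.99),(.4945,.313,.20,2.995)]
for w in W:
    delta([w],s);s=dict(eef_pos=np.array(w[:3]),ee_rot=[np.pi,0,w[3]])
E
```

```text
[0.851, -0.364, -0.278, -0.002, -0.001, -0.85]
[1.049, 0.035, 0.0, 0.0, 0.0, -0.891]
[0.951, 0.308, 0.0, -0.0, 0.0, -0.891]
[0.873, 0.404, 0.0, 0.0, 0.0, -0.879]
[0.09, 0.443, 0.4, 0.0, 0.0, -0.006]
```

Emit:
carry_out([
  [[0.3,-0.1,-0.28,0,0,-0.2,-1],[0.85,-0.36,-0.28,0,0,-0.85,-1],[0.85,-0.36,-0.28,0,0,-0.85,-1],[0.85,-0.36,-0.28,0,0,-0.85,-1],[0.85,-0.36,-0.28,0,0,-0.85,-1]],
])

```text
time: 0.72
eef_pos: [0.3335, -0.469, 0.3019]
ee_rot: [3.14, -0.001, 0.907]
contact_force: [-0.3, -0.2, 0.5]
grip_width: 0.0852
```

Emit:
carry_out([
  [[1,0.03,0,0,0,-0.89,-1],[1,0.03,0,0,0,-0.89,-1],[1,0.03,0,0,0,-0.89,-1],[1,0.03,0,0,0,-0.89,-1],[1,0.03,0,0,0,-0.89,-1]],
])

```text
time: 1.35
eef_pos: [0.4928, -0.2777, 0.3005]
ee_rot: [-3.141, -0.001, 1.604]
contact_force: [0.8, -0.9, -0.1]
grip_width: 0.0853
```

Emit:
carry_out([
  [[0.95,0.31,0,0,0,-0.89,-1],[0.95,0.31,0,0,0,-0.89,-1],[0.95,0.31,0,0,0,-0.89,-1],[0.95,0.31,0,0,0,-0.89,-1],[0.95,0.31,0,0,0,-0.89,-1]],
])

```text
time: 1.98
eef_pos: [0.5622, -0.0388, 0.3007]
ee_rot: [-3.141, -0.001, 2.301]
contact_force: [-0.4, -1.6, 0.5]
grip_width: 0.0852
```

Emit:
carry_out([
  [[0.87,0.4,0,0,0,-0.88,-1],[0.87,0.4,0,0,0,-0.88,-1],[0.87,0.4,0,0,0,-0.88,-1],[0.87,0.4,0,0,0,-0.88,-1],[0.87,0.4,0,0,0,-0.88,-1],[0.87,0.4,0,0,0,-0.88,-1]],
])

```text
time: 2.72
eef_pos: [0.4926, 0.186, 0.301]
ee_rot: [-3.14, 0.0, 2.986]
contact_force: [0.0, -0.5, -0.3]
grip_width: 0.0855
```

Run:
```python
from h import *
s=manip.state();print(s["time"],s["joint_positions"],s["eef_pos"],s["ee_rot"])
delta([(.4945,.313,.17,2.995)],s)
```

```text
2.725 [ 2.79302836e-01  5.78610183e-02  1.78596190e+00 -1.76992323e-03
  1.29834781e+00 -1.13568274e+00] [0.49262691 0.18597622 0.3009807 ] [-3.13980326e+00  1.93835475e-04  2.98625884e+00]
[0.071, 0.504, 0.523, -0.002, 0.0, -0.011]
```

Emit:
carry_out([
  [[0.07,0.504,0,0,0,-0.011,-1],[0.07,0.504,0,0,0,-0.011,-1],[0.07,0.504,0.52,0,0,-0.011,-1],[0.07,0.504,0.52,0,0,-0.011,-1],[0.07,0.504,0.52,0,0,-0.011,-1],[0.07,0.504,0.52,0,0,-0.011,-1]],
])

```text
time: 3.48
eef_pos: [0.4957, 0.3142, 0.1724]
ee_rot: [3.141, 0.001, 2.995]
contact_force: [-0.1, 0.7, 1.6]
grip_width: 0.0854
```

Run:
```python
from h import *
s=manip.state();C=cal("wrist");im,dp=get_image("wrist");print(s["time"],s["eef_pos"],s["ee_rot"])
cv2.imwrite("pics/w1.png",im);np.savez("w1.npz",im=im,dp=dp)
import pickle;pickle.dump(C,open("w1.pkl","wb"))
for p in [(.4945,.313,.074),(.5864,.2996,.083),(.4853,.4166,.048)]: print(np.round(proj("wrist",p,C)))
```

```text
3.475 [0.49567455 0.3142265  0.17242861] [3.14120842e+00 1.27668490e-03 2.99531462e+00]
[260. 189.]
[261. 286.]
[369. 156.]
```

View pics/w1.png

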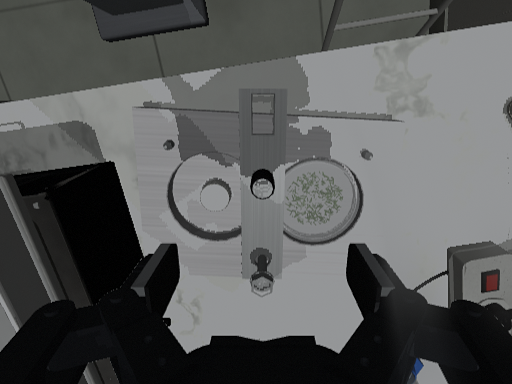

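The wrist view shows the knob top at (262,187), the bolt (262,284), the stud (366,153) and the dish at (320,198). All are within about 3 px of my predictions, so I'm going down and gripping.

Emit:
carry_out([
  [[0.004,0.003,0.2,0,0,0,-1],[0.004,0.003,0.4,0,0,0,-1],[0.004,0.003,0.5,0,0,0,-1],[0.004,0.003,0.508,0,0,0,-1],[0.004,0.003,0.508,0,0,0,-1],[0.004,0.003,0.508,0,0,0,-1]],
])

```text
time: 4.28
eef_pos: [0.4952, 0.3174, 0.0471]
ee_rot: [3.139, 0.004, 2.998]
contact_force: [-0.1, 0.9, 0.4]
grip_width: 0.0849
```

Emit:
carry_out([
  [[0,0,0,0,0,0,0],[0,0,0,0,0,0,0.3],[0,0,0,0,0,0,0.6],[0,0,0,0,0,0,1],[0,0,0,0,0,0,1],[0,0,0,0,0,0,1],[0,0,0,0,0,0,1],[0,0,0,0,0,0,1]],
], squeeze=40)

```text
time: 5.28
eef_pos: [0.493, 0.3162, 0.0445]
ee_rot: [-3.141, -0.0, 2.998]
contact_force: [-1.6, -1.1, 3.7]
grip_width: 0.0207
```

Emit:
carry_out([
  [[0,0,-0.03,0,0,0,1],[0,0,-0.06,0,0,0,1],[0,0,-0.1,0,0,0,1],[0,0,-0.1,0,0,0,1],[0,0,-0.1,0,0,0,1]],
])

```text
time: 5.9
eef_pos: [0.493, 0.3163, 0.0694]
ee_rot: [3.141, 0.0, 2.998]
contact_force: [0.2, 0.2, -2.1]
grip_width: 0.0209
```

Run:
```python
from h import *
s=manip.state();print(s["eef_pos"],s["ee_rot"],s["contact_force"],s["grip_width"])
b,db=get_image("side");C=cal("wrist");w,dw=get_image("wrist")
o=np.zeros((384,800,3),np.uint8);o[:,:400]=cv2.resize(b[235:331,185:285],None,fx=4,fy=4,interpolation=2);o[:300,400:]=cv2.resize(w,(400,300))
cv2.imwrite("pics/lift.png",o)
# planned arc about bolt
c=np.array([.5864,.2996]);p=s["eef_pos"];v=p[:2]-c;r=np.linalg.norm(v);a=np.degrees(np.arctan2(v[1],v[0]));print(r,a)
delta([(*(c+ (r)*np.array([np.cos(np.radians(t)),np.sin(np.radians(t))])),p[2],s["ee_rot"][2]+np.radians(t-a)) for t in np.linspace(a,130.7,8)],s)
```

```text
[0.49295214 0.31631863 0.06938698] [3.14145426e+00 1.18399456e-04 2.99819575e+00] [ 0.24827364  0.17205332 -2.12283005] 0.020880204855826888
0.09493163088113292 169.85660718506313
[0.0, 0.0, 0.0, 0.0, 0.0, 0.0]
[-0.003, 0.037, 0.0, 0.0, 0.0, 0.124]
[-0.01, 0.073, 0.0, 0.0, 0.0, 0.249]
[-0.02, 0.109, 0.0, 0.0, 0.0, 0.373]
[-0.033, 0.144, 0.0, 0.0, 0.0, 0.497]
[-0.05, 0.176, 0.0, 0.0, 0.0, 0.622]
[-0.07, 0.208, 0.0, 0.0, 0.0, 0.746]
[-0.093, 0.237, 0.0, 0.0, 0.0, 0.87]
```

View pics/lift.png

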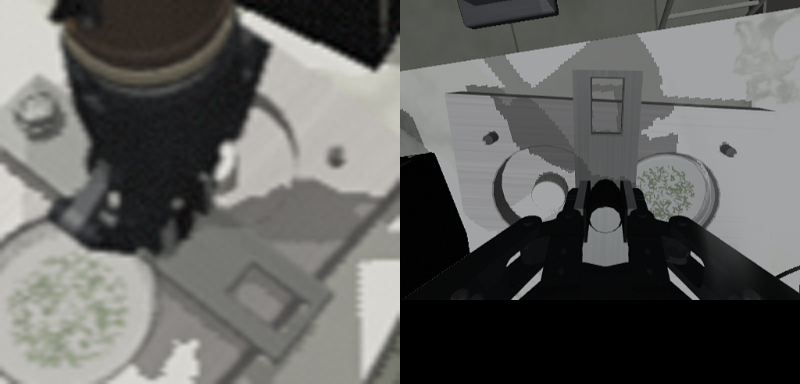

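Bar is lifted: the slot is visible near (265,295) in the left half of the composite, with the dish undisturbed. I'll swing to 17° short of the stud, then check the slot's height.

Emit:
carry_out([
  [[-0.003,0.037,0,0,0,0.124,1],[-0.01,0.073,0,0,0,0.249,1],[-0.02,0.109,0,0,0,0.373,1],[-0.033,0.144,0,0,0,0.497,1],[-0.033,0.144,0,0,0,0.497,1]],
])

```text
time: 6.62
eef_pos: [0.5064, 0.3511, 0.069]
ee_rot: [-3.142, -0.0, 2.609]
contact_force: [-0.1, -0.8, -1.6]
grip_width: 0.0207
```

Run:
```python
from h import *
s=manip.state();print(s["time"],s["eef_pos"],s["ee_rot"],s["contact_force"],s["grip_width"])
C=cal("wrist");w,dw=get_image("wrist");P=cloud("wrist",dw,C)
c=np.array([.5864,.2996]);p=s["eef_pos"];v=p[:2]-c;r=np.linalg.norm(v);a=np.arctan2(v[1],v[0]);u=v/r;n=np.array([-u[1],u[0]])
X=(P[...,:2]-c)@u;Y=(P[...,:2]-c)@n
for x in (.12,.13,.137,.155,.175,.18):
    print(x,[ (round(float(np.median(P[...,2][m])),4),int(m.sum())) for y in(-.016,0,.016) for m in [(abs(X-x)<.003)&(abs(Y-y)<.003)&(dw>0)]])
a=np.degrees(a);print(r,a)
delta([(*(c+ .0949*np.array([np.cos(np.radians(t)),np.sin(np.radians(t))])),p[2],s["ee_rot"][2]+np.radians(t-a)) for t in np.linspace(a,130.7,5)],s)
cv2.imwrite("pics/w2.png",w)
```

```text
6.625 [0.50637774 0.35109896 0.06896932] [-3.14155142e+00 -6.03868849e-05  2.60941642e+00] [-0.10284106 -0.78899159 -1.64980241] 0.020695134081435855
0.12 [(0.0634, 118), (0.0633, 113), (0.0634, 117)]
0.13 [(0.0634, 116), (0.063, 163), (0.0633, 119)]
0.137 [(0.0633, 123), (0.0337, 162), (0.0634, 121)]
0.155 [(0.0635, 141), (0.0327, 99), (0.0634, 143)]
0.175 [(0.0634, 145), (0.0633, 132), (0.0633, 133)]
0.18 [(0.0008, 78), (0.0005, 71), (0.0003, 71)]
0.09516147201725056 147.23637160190145
[-0.001, -0.0, -0.0, -0.0, -0.0, 0.0]
[-0.003, 0.027, -0.0, -0.0, -0.0, 0.092]
[-0.007, 0.054, -0.0, -0.0, -0.0, 0.184]
[-0.013, 0.081, -0.0, -0.0, -0.0, 0.276]
[-0.021, 0.107, -0.0, -0.0, -0.0, 0.367]
```

View pics/w2.png

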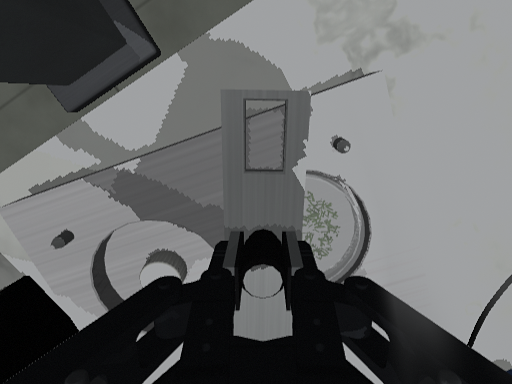

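The bar is level with its top at 63 mm, so it clears the stud by about 9 mm. The stud is at (341,145) and the slot at (265,133). I'll finish the swing.

Emit:
carry_out([
  [[-0.003,0.027,0,0,0,0.092,1],[-0.007,0.054,0,0,0,0.184,1],[-0.013,0.081,0,0,0,0.276,1],[-0.021,0.107,0,0,0,0.367,1],[-0.021,0.107,0,0,0,0.367,1],[-0.021,0.107,0,0,0,0.367,1]],
])

```text
time: 7.42
eef_pos: [0.5238, 0.3705, 0.0689]
ee_rot: [-3.14, -0.0, 2.321]
contact_force: [0.7, -0.2, -1.3]
grip_width: 0.0209
```

Run:
```python
from h import *
s=manip.state();print(s["time"],s["eef_pos"],s["ee_rot"],s["contact_force"])
C=cal("wrist");w,dw=get_image("wrist");P=cloud("wrist",dw,C);cv2.imwrite("pics/w3.png",w)
c=np.array([.5864,.2996]);st=np.array([.4853,.4166])
v=s["eef_pos"][:2]-c;print(np.hypot(*v),np.degrees(np.arctan2(v[1],v[0])))
m=(abs(P[...,2]-.0634)<.004)&(np.hypot(*(np.moveaxis(P[...,:2],-1,0)-c[:,None,None]))>.115)
m=m.astype(np.uint8);cs,h=cv2.findContours(m,cv2.RETR_CCOMP,cv2.CHAIN_APPROX_NONE)
for k,q in enumerate(cs):
    if cv2.contourArea(q)>300:
        (u0,v0),wh,an=cv2.minAreaRect(q);X=plane("wrist",u0,v0,.0634,C);print(h[0][k][3],(u0,v0),wh,an,X)
        if h[0][k][3]>=0:
            sl=X[:2]
            d=sl-c;print("slot r",np.hypot(*d),"ang",np.degrees(np.arctan2(d[1],d[0])),"off",sl-st)
print("stud px",proj("wrist",(*st,.048),C))
```

```text
7.425 [0.52384829 0.37053643 0.068936  ] [-3.14038510e+00 -2.07465083e-04  2.32104701e+00] [ 0.71500047 -0.19260046 -1.29774021]
0.09457639375863867 131.40583305494278
-1 (264.27130126953125, 151.06298828125) (89.29513549804688, 122.1729965209961) 1.301952600479126 [0.48881929 0.40919206 0.0634    ]
0 (265.5, 135.5) (71.0, 41.0) 90.0 [0.48383276 0.41543085 0.0634    ]
slot r 0.15471530311188705 ang 131.5246195630693 off [-0.00146724 -0.00116915]
stud px [np.float64(268.5784583579071), np.float64(132.08780681236115)]
```

View pics/w3.png

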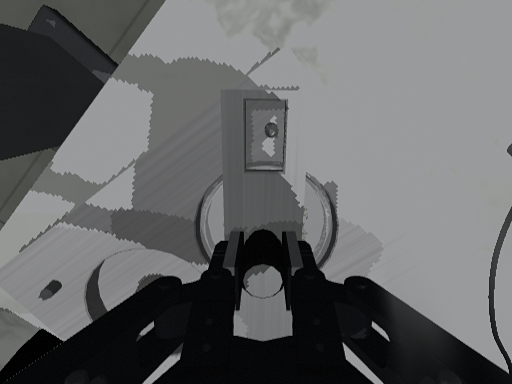

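The stud shows inside the slot at (271,130), against a slot centre of (265,135). I'll turn about 1° more and lower.

Emit:
carry_out([
  [[0,0.008,0,0,0,0.025,1],[0,0.008,0.03,0,0,0.025,1],[0,0.008,0.06,0,0,0.025,1],[0,0.008,0.08,0,0,0.025,1],[0,0.008,0.097,0,0,0.025,1],[0,0.008,0.097,0,0,0.025,1],[0,0.008,0.097,0,0,0.025,1]],
])

```text
time: 8.35
eef_pos: [0.526, 0.3726, 0.045]
ee_rot: [3.141, 0.0, 2.3]
contact_force: [-0.0, -1.0, -1.8]
grip_width: 0.0205
```

Run:
```python
from h import *
s=manip.state();print(s["time"],s["eef_pos"],s["ee_rot"],s["contact_force"])
C=cal("wrist");w,dw=get_image("wrist");P=cloud("wrist",dw,C);cv2.imwrite("pics/w4.png",w)
c=np.array([.5864,.2996]);u=np.array([np.cos(np.radians(130.7)),np.sin(np.radians(130.7))]);n=np.array([-u[1],u[0]])
X=(P[...,:2]-c)@u;Y=(P[...,:2]-c)@n
for x in (.12,.13,.155,.175):print(x,[round(float(np.median(P[...,2][(abs(X-x)<.003)&(abs(Y-y)<.003)])),4) for y in(-.016,0,.016)])
```

```text
8.35 [0.52597673 0.37255407 0.04502219] [3.14128605e+00 3.16400198e-05 2.30000377e+00] [-0.02514147 -1.00001264 -1.76250682]
0.12 [0.0394, 0.0394, 0.0392]
0.13 [0.0394, 0.0393, 0.0393]
0.155 [0.0393, 0.0447, 0.0394]
0.175 [0.0393, 0.1883, 0.0391]
```

Emit:
carry_out([
  [[0,0,0.004,0,0,0,1],[0,0,0.004,0,0,0,0.4],[0,0,0.004,0,0,0,0],[0,0,0.004,0,0,0,-0.4],[0,0,0.004,0,0,0,-1],[0,0,0.004,0,0,0,-1],[0,0,0.004,0,0,0,-1],[0,0,0.004,0,0,0,-1]],
])

```text
time: 9.4
eef_pos: [0.5259, 0.3725, 0.044]
ee_rot: [-3.142, -0.0, 2.3]
contact_force: [0.3, 0.5, -0.6]
grip_width: 0.0857
```

Emit:
carry_out([
  [[0,0,-0.1,0,0,0,-1],[0,0,-0.3,0,0,0,-1],[0,0,-0.5,0,0,0,-1],[0,0,-0.7,0,0,0,-1],[0,0,-0.7,0,0,0,-1],[0,0,-0.7,0,0,0,-1]],
])

```text
time: 10.15
eef_pos: [0.5255, 0.3723, 0.2188]
ee_rot: [-3.141, -0.0, 2.3]
contact_force: [-0.5, 0.6, 0.3]
grip_width: 0.0854
```

Run:
```python
from h import *
s=manip.state();print(s["time"],s["eef_pos"],s["contact_force"],s["grip_width"])
C=cal("wrist");w,dw=get_image("wrist");P=cloud("wrist",dw,C);cv2.imwrite("pics/w5.png",w)
c=np.array([.5864,.2996]);u=np.array([np.cos(np.radians(130.7)),np.sin(np.radians(130.7))]);n=np.array([-u[1],u[0]])
X=(P[...,:2]-c)@u;Y=(P[...,:2]-c)@n
for x in (.03,.06,.12,.155,.172):print(x,[round(float(np.median(P[...,2][(abs(X-x)<.003)&(abs(Y-y)<.003)])),4) for y in(-.016,0,.016)])
```

```text
10.15 [0.52554611 0.37225169 0.2188178 ] [-0.47612175  0.63535459  0.30686665] 0.08540163687688082
0.03 [0.0392, 0.0386, 0.0387]
0.06 [0.039, 0.0386, 0.0387]
0.12 [0.0387, 0.039, 0.0386]
0.155 [0.0391, 0.0441, 0.0388]
0.172 [0.039, 0.3621, 0.0389]
```

View pics/w5.png

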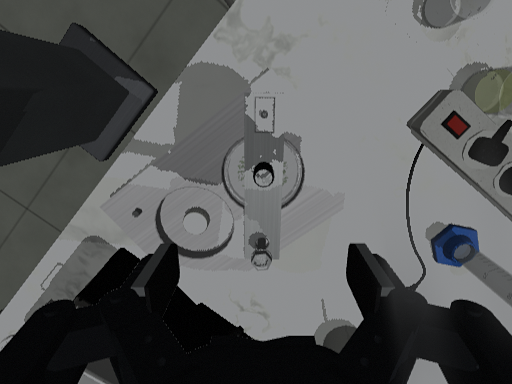

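The stud stands in the middle of the slot at (264,114), the bar lies flat across the dish at (263,172), and the gripper is clear. Handing in.

```bash
python3 -c "
from workcell import finish_job
print(finish_job())"
```

```text
the job is handed in; nothing more can be done
None
```

The steel bar now lies across the dish with its slot over the stud on the dish's side. I let go of it and handed the job in at about 10.2 s of the 35 s allowed.

I gripped the bar by its black knob, lifted it 25 mm level and swung it about 39° around the bolt. I then lowered it over the stud, released it and backed the gripper off.

**Last checks:**
- **Bar height:** its top measured 38.6–39.2 mm along its whole length. The ideal is 38 mm, so it is flat to within about 1 mm.
- **Slot:** the stud stands inside the slot, near its middle.
- **Dish:** in the last wrist picture it is still in its nest under the bar. I judged this by eye and did not measure how far it might have moved.
- **Gripper:** open and about 17 cm above where it let go, with contact force near zero.

No check failed. The only disagreement was 2–5 mm between the top and side cameras in y at the start. I averaged the two views, and the wrist camera then agreed to within a few pixels.

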